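# Find the fuller pickle jar on the kitchen scale

## Task

Two alike pickle jars are shut and nobody knows which one is fuller: weigh them against each other by standing one on each pan of the kitchen scale and letting go of both so that the scale tips. Then take the jar whose pan goes down and stand it upright in the clear middle of the teak plank, leaving the other jar standing on its pan. Set the jars down gently and do not disturb the other things on the plank and the counter or the drawer.

Things in the scene. Friction and masses are not known exactly. Their poses are not given: they have to be found in the camera images.
- jar_p: One of two pickle jars that look exactly alike: white ceramic with a brown band, straight round body 60 mm across up to 80 mm height; lid 57 mm across, 84 to 98 mm up, screwed on, one piece with the jar; knob on top, 110 mm tall in all; 0.25 to 0.6 kg. Origin: centre of its underside, z up. One starts on the counter left of the scale, one right. Weights differ by 0.09 kg or more; nothing to be seen tells which is heavier.
- jar_q: One of two pickle jars that look exactly alike: white ceramic with a brown band, straight round body 60 mm across up to 80 mm height; lid 57 mm across, 84 to 98 mm up, screwed on, one piece with the jar; knob on top, 110 mm tall in all; 0.25 to 0.6 kg. Origin: centre of its underside, z up. One starts on the counter left of the scale, one right. Weights differ by 0.09 kg or more; nothing to be seen tells which is heavier.
- pan_left_floor (a point): The left pan of the kitchen scale (on the scale's own +y side): a round brass dish 158 mm across with a flat floor 136 mm across and a rim 6 mm above it. This point is the centre of the floor's upper face, 115 mm above the counter when the beam is level; it goes about 16 mm up and 16 mm down from there. The pan itself always stays level.
- pan_right_floor (a point): The right pan of the kitchen scale (on the scale's own -y side): a round brass dish 158 mm across with a flat floor 136 mm across and a rim 6 mm above it. This point is the centre of the floor's upper face, 115 mm above the counter when the beam is level; it goes about 16 mm up and 16 mm down from there. The pan itself always stays level.
- beam (a joint): Tilt of the scale's beam about its central pivot, rad. 0 = level (a weak spring brings it there when the pans are empty), + = left pan down, - = right pan down, stops at +0.13 and -0.13. Pan centres are 125 mm either side of the pivot. Damped: a few newton move a pan; the heavier jar brings its pan down on the stop within about 2 s.
- scale: Counter scale: green cast-iron base 120 x 330 mm, 40 mm high, fixed to the counter, the two brass pans above it. Origin: on the counter under the middle of the base; its y axis runs along the beam towards the left pan. A thin red pointer in a brass loop stands up to 140 mm midway between the pans.
- plank_mid (a point): Middle of the upper face of the teak plank, 115 mm above the counter, beyond the scale. The plank is 840 mm long (its y), 120 mm deep (its x), 21 mm thick, fixed, drawers beneath. 120 mm to either side of this point is clear of other things; farther right (-y) stand the green jar and the lighter, farther left (+y) lies the spoon.
- drawer_front (a point): Top middle of the front of the half-open right-hand drawer under the plank, 89 mm above the counter; the front is 192 mm wide. It slides towards the robot. To be left alone.
- green_jar: Green glass jar, 72 mm across, 115 mm tall, standing on the plank right of its middle. Origin: centre of its underside. To be left alone.
- spoon: Steel serving spoon 200 mm long lying along the plank left of its middle. To be left alone.
- lighter: Orange plastic gas lighter with a steel nozzle, 190 mm long, 18 mm thick, lying along the right end of the plank. To be left alone.
- tumbler: Steel tumbler 72 mm across, 100 mm tall, on the counter far to the left. To be left alone.
- katori: Small steel bowl 110 mm across, 45 mm tall, on the counter far to the right. To be left alone.
- weight_500: Round iron weight 50 mm across, 36 mm tall, on the counter to the left. To be left alone.
- weight_200: Round iron weight 38 mm across, 26 mm tall, on the counter to the right. To be left alone.
There are look-alikes about, which are no part of the job. What is shaped like the jar_p but pink or yellow is not meant. What is shaped like the jar_q but turquoise is not meant.

How it is judged (in metres and radians):
On the way:
1. one jar stands on each pan, both let go, and the beam has come down on its stop on one side ((((horizontal distance between jar_p and pan_left_floor below 0.042 m and z of jar_p in the frame of pan_left_floor between -0.008 and 0.008 m and angle between jar_p's own z axis and vertical below 0.12 rad) and (horizontal distance between jar_q and pan_right_floor below 0.042 m and z of jar_q in the frame of pan_right_floor between -0.008 and 0.008 m and angle between jar_q's own z axis and vertical below 0.12 rad) and value of joint beam above 0.11 rad) or ((horizontal distance between jar_p and pan_right_floor below 0.042 m and z of jar_p in the frame of pan_right_floor between -0.008 and 0.008 m and angle between jar_p's own z axis and vertical below 0.12 rad) and (horizontal distance between jar_q and pan_left_floor below 0.042 m and z of jar_q in the frame of pan_left_floor between -0.008 and 0.008 m and angle between jar_q's own z axis and vertical below 0.12 rad) and value of joint beam below -0.11 rad)) and contact force between the fingers and jar_p below 0.1 N and contact force between the fingers and jar_q below 0.1 N and contact force between each of the arm, the fingers and scale below 0.1 N), for 0.3 s.
At the end, for the whole second after the job is handed in: The heavier jar (whose pan went down) stands upright (within 7 degrees) and at rest on the plank, its centre within 120 mm along and 45 mm across of the plank's middle; the lighter jar stands upright and at rest on a pan, within 42 mm of the pan's centre; both are let go (x of jar_p in the frame of plank_mid between -0.045 and 0.045 m and y of jar_p in the frame of plank_mid between -0.12 and 0.12 m and z of jar_p in the frame of plank_mid between -0.008 and 0.008 m and angle between jar_p's own z axis and vertical below 0.12 rad and ((horizontal distance between jar_q and pan_left_floor below 0.042 m and z of jar_q in the frame of pan_left_floor between -0.008 and 0.008 m and angle between jar_q's own z axis and vertical below 0.12 rad) or (horizontal distance between jar_q and pan_right_floor below 0.042 m and z of jar_q in the frame of pan_right_floor between -0.008 and 0.008 m and angle between jar_q's own z axis and vertical below 0.12 rad)) and contact force between the fingers and jar_p below 0.1 N and contact force between the fingers and jar_q below 0.1 N and linear speed of each of jar_p, jar_q below 0.03 m/s); the robot touches nothing.
It fails at once if something standing or lying on the plank besides the pickle jars is pushed more than 30 mm or knocked over (distance of any of green_jar, spoon, lighter from where it was at the start of the episode above 0.03 m or angle between green_jar's own z axis and vertical above 0.5 rad).
It fails at once if something standing or lying on the counter besides the pickle jars is pushed more than 30 mm or knocked over (distance of any of tumbler, katori, weight_500, weight_200 from where it was at the start of the episode above 0.03 m or angle between any of tumbler, katori, weight_500, weight_200's own z axis and vertical above 0.5 rad).
It fails at once if the drawer is pushed or pulled more than 20 mm (distance of drawer_front from where it was at the start of the episode above 0.02 m).
It fails at once if a pickle jar is tipped more than 40 degrees (angle between any of jar_p, jar_q's own z axis and vertical above 0.7 rad).
It fails at once if a pickle jar is dropped or banged down on a pan or the plank (as from a fall of some 30 mm or more: contact force above 100 N on a pan, 170 N on the plank) (contact force between any of jar_p, jar_q and scale above 100 N or contact force between any of jar_p, jar_q and plank above 170 N).
It also fails if it takes over 59 s, if anything falls off the work surface, if the arm or the gripper's body presses on something with over 40 N, if the wrist force passes 120 N, or if a joint passes its speed limit or range.

## Robot

A 6-joint arm with a two-finger parallel gripper is mounted at the origin on the work surface. World frame = base frame: x ahead of the robot, y to its left, z up, the work surface at z = 0. Lengths are in mm, angles in rad, forces in N, time in s.
With the tool pointing down it reaches from about 325 to 900 mm from the base axis. Payload 6.1 kg.
Tool frame: the origin (TCP) lies midway between the tips of the shut fingers; the grasp point (between the pads) lies 19 mm behind it; z points along the fingers, y is the direction in which the jaws open and shut (so a half turn about z gives the same grasp; the last joint's range is limited). The gripper opens to 87 mm and grips with 3 to 60 N. Pads are 19 mm wide; open, the fingers measure 117 mm over their backs; the gripper's body (75 mm by 190 mm) begins 51 mm behind the grasp point.
Start: joints at [-1.445, 0.22, 1.526, -0, 1.395, -0.126], TCP at [155.71, -605.285, 222.538] pointing down, gripper open.
Joint ranges: [-2.98, 2.98], [-0.91, 2.08], [0.09, 2.57], [-1.24, 4.39], [0.2, 2.65], [-2.68, 2.68]. Speed limits (rad/s): [2.57, 2.57, 3.01, 3.14, 3.14, 3.14].

## Interface

Orientations are given as a 3x3 rotation matrix whose columns are the frame's x, y, z axes.
In Python, from station import sensors, cams, close_job, finder gives the robot as it stands.
- The arm moves only by the shell command python3 -m crank 'ROWS'. ROWS is JSON, a list that holds one entry, the list of rows, each a list of 7 numbers: the shift along the tool's x, y, z in mm, then the turn, a rotation vector about the tool's x, y, z in degrees, then the opening, from 0 (shut) to 1 (fully open). A call has 1 to 20 rows; each row is the pose to reach, as a shift and turn from the pose commanded when the call began, along the tool's axes at that moment; what a row does not reach only later rows make up. A row lasts 1/8 s, in which the tool goes at most 62.5 mm and 10.7 degrees, less where a joint would pass 70% of its speed; a pose out of reach is approached as far as the arm can. A call with a gripper value outside its range is refused whole. The fingers move at their own pace and stop on an object; the grip force is fixed at half the most. Time passes only in rows, so rows that repeat a pose let the fingers close. It gives the time, the measured TCP pose, the force and the opening at its end, in the units of the state.
- sensors.get_obs(): the state, without advancing time (a new reading comes with each control period).
- cams.grab_frame(name): name is "scene" or "top"; returns a dict with "pixels" (400x640x3 uint8, red, green, blue), "fx", "fy", "cx", "cy" (pixels), "rvec" (rotation vector, rad) and "tvec" (3), from world to camera coordinates, as OpenCV has them. Camera axes: x right, y down, z forward; pixel columns grow to the right and rows downward; lengths in mm; the calibration is good to about 2 mm. A picture is of the moment at which its call begins. There is no depth.
- close_job(): hands the job in, once; it reports no verdict.
Trained networks look in the newest picture that a camera, given by its name, has taken for a name from the list of things; names that differ only in an ending like _2 or _b are one class to them, and where a whole thing is asked for, a point or a joint stands for the part that bears it (a point fixed in the world has none). Each returns a list of dicts, best first, with "p" (0 to 1); they miss things now and then, are a little off and sometimes report something else, mostly with a low value. They report only what shows in the picture. A call takes as long as a camera call. They do not tell look-alikes from the thing itself.
- finder.recognise(label, camera): "position" ([x, y, z] in mm, in the coordinates of the camera as it stood for that picture, good to about 4 mm: the middle of the surface that is visible of it).
- finder.regions_of(label, camera): "mask" (400x640 bool, what is visible of it).
- finder.spot_point(label, camera): "position" ([x, y, z] in mm, in the coordinates of the camera as it stood for that picture, good to about 4 mm: a listed point, or the origin of a listed thing).
The state is a dict: "time_s": time; "joints": joint angles; "qd": joint speeds; "tau": joint torques, N m; "ee_pos": TCP position; "orientation": TCP orientation; "force": force on the tool from outside, world axes, zero at the start; "wrist_torque": the same for the moment, N m; "gripper_width": finger opening in mm.
Only numpy, scipy, OpenCV 4.12 (cv2) and the standard library are available. Lean on these libraries where they do the work, as an engineer would, in place of code of your own. Each camera call takes 0.05 s, during which the arm holds its last target.

## Working session

There is one attempt and no reset: what is moved stays moved. The work goes in short steps, Python scripts to look and compute and a shell command to move; the robot and the scene stay as the last step left them, time stands still between calls to the robot, and variables do not carry over. Pictures are saved under pics/ and viewed, and the job is handed in when it is done.

```bash
ls; mkdir -p pics
cat > h.py <<'E'
import numpy as np,cv2
from station import sensors,cams,finder
def grab(n,out=None):
    f=cams.grab_frame(n)
    if out: cv2.imwrite('pics/'+out,f['pixels'][:,:,::-1])
    return f
def w(f,p):
    R=cv2.Rodrigues(np.array(f['rvec'],float))[0]
    return R.T@(np.array(p,float)-np.array(f['tvec'],float).ravel())
def px(f,P):
    R=cv2.Rodrigues(np.array(f['rvec'],float))[0]
    c=R@np.array(P,float)+np.array(f['tvec'],float).ravel()
    return np.array([f['fx']*c[0]/c[2]+f['cx'],f['fy']*c[1]/c[2]+f['cy']])
def ray(f,u,v,z):
    R=cv2.Rodrigues(np.array(f['rvec'],float))[0]
    d=R.T@np.array([(u-f['cx'])/f['fx'],(v-f['cy'])/f['fy'],1]); o=-R.T@np.array(f['tvec'],float).ravel()
    return o+d*(z-o[2])/d[2]
E
python3 - <<'E'
from h import *
np.set_printoptions(precision=1,suppress=True)
for n in ['scene','top']:
    f=grab(n,n+'0.png')
    for l in ['jar_p','jar_q','pan_left_floor','pan_right_floor','scale','plank_mid','green_jar','spoon','weight_500','weight_200','drawer_front','tumbler','katori']:
        for d in finder.spot_point(l,n)[:5]:
            if d['p']>.2: print(n,l,round(d['p'],2),w(f,d['position']),px(f,w(f,d['position'])))
o=sensors.get_obs();print(o)
E
```

```text
pics
scene jar_p 0.83 [ 339.4 -288.6    2.2] [304.9 171.5]
scene jar_p 0.81 [ 433.8 -364.3   -1.4] [273.9 173.8]
scene jar_p 0.7 [ 321.8 -394.3    2.5] [290.8 161.4]
scene jar_p 0.6 [386.6 437.7   1.8] [468.4 264.9]
scene jar_p 0.56 [434.3 323.    3. ] [423.3 253.3]
scene jar_q 0.83 [ 339.4 -288.6    2.2] [304.9 171.5]
scene jar_q 0.81 [ 433.8 -364.3   -1.4] [273.9 173.8]
scene jar_q 0.7 [ 321.8 -394.3    2.5] [290.8 161.4]
scene jar_q 0.6 [386.6 437.7   1.8] [468.4 264.9]
scene jar_q 0.56 [434.3 323.    3. ] [423.3 253.3]
scene pan_left_floor 0.58 [461.3 134.5 117.2] [368.9 198.1]
scene pan_right_floor 0.56 [ 513.1 -111.7  118.5] [300.6 175.4]
scene scale 0.85 [486.2   9.2   7.1] [332.6 215.4]
scene plank_mid 0.66 [699.6 -49.  117.6] [266.8 204.4]
scene green_jar 0.75 [ 714.4 -227.6  119.4] [228.2 184. ]
scene green_jar 0.26 [ 686.3 -378.3  117.7] [210.8 166.1]
scene spoon 0.72 [709.6 209.5 113.9] [326.9 246.7]
scene weight_500 0.84 [538.9 458.6   0.6] [444.9 297. ]
scene weight_500 0.37 [ 440.  -545.9   -1.1] [245.6 159.6]
scene weight_200 0.84 [538.9 458.6   0.6] [444.9 297. ]
sce
[... 1392 characters left out ...]
91.8]
top weight_200 0.32 [ 710.1 -230.6  117.7] [380.5 139.9]
top drawer_front 0.56 [ 596.  -341.1   87.6] [410.9 172. ]
top tumbler 0.9 [475.1 540.9  -3.3] [176.  212.1]
top katori 0.59 [ 438.  -550.6    4.3] [463.8 217.1]
top katori 0.54 [473.  541.1  -1.2] [175.8 212.6]
{'time_s': 1.4, 'joints': array([-1.4,  0.2,  1.5,  0. ,  1.4, -0.1]), 'qd': array([-0., -0.,  0.,  0.,  0., -0.]), 'tau': array([ -0. , -49.5, -38.8,   0.1,   0. ,   0. ]), 'ee_pos': array([ 155.7, -605.3,  222.5]), 'orientation': array([[ 1. ,  0.2,  0. ],
       [ 0.2, -1. ,  0. ],
       [ 0. , -0. , -1. ]]), 'force': array([-0.1,  0.4, -0.6]), 'wrist_torque': array([ 0., -0.,  0.]), 'gripper_width': 86.9272315464403}
```

View images.

View pics/scene0.png

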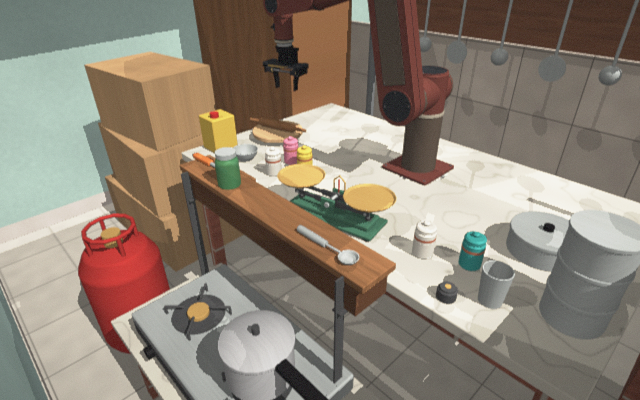

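View pics/top0.png

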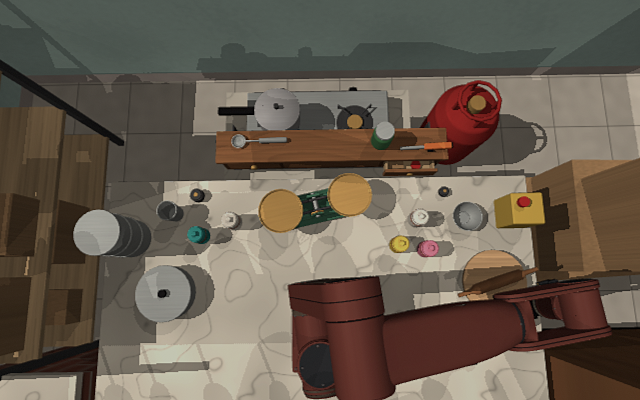

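Run:
```python
import cv2
a=cv2.imread('pics/top0.png')[110:290,150:490]
cv2.imwrite('pics/top0z.png',cv2.resize(a,None,fx=2.3,fy=2.3,interpolation=cv2.INTER_CUBIC))
a=cv2.imread('pics/scene0.png')[90:330,200:520]
cv2.imwrite('pics/scene0z.png',cv2.resize(a,None,fx=2.4,fy=2.4,interpolation=cv2.INTER_CUBIC))
```

```text
(no output)
```

View pics/top0z.png

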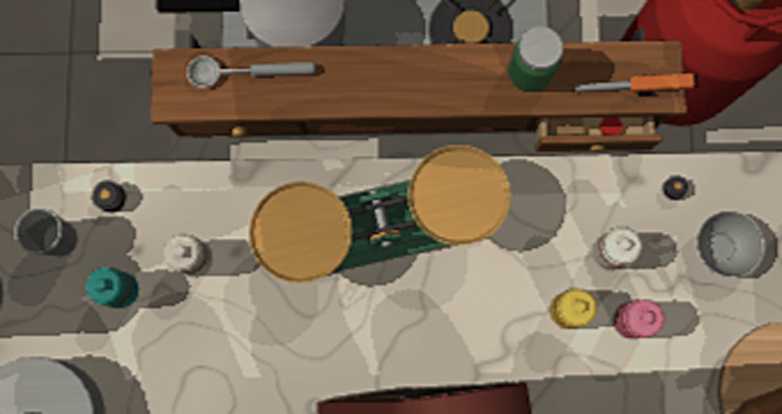

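View pics/scene0z.png

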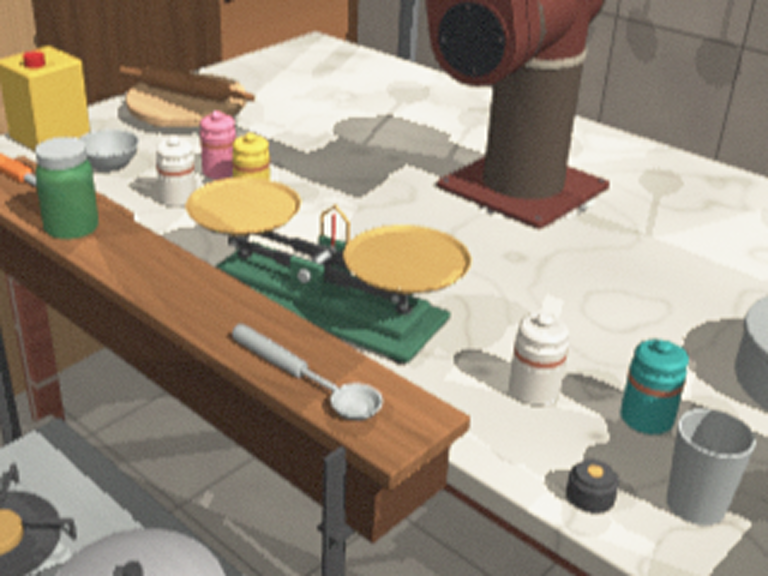

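```bash
cat >> h.py <<'E'
def delta(P,jaw=None):
    o=sensors.get_obs(); R=np.array(o['orientation']); 
    s=R.T@(np.array(P,float)-o['ee_pos'])
    y=R[:,1]; a=np.degrees(np.arctan2(y[1],y[0]))
    t=0
    if jaw is not None: t=-(((jaw-a)+90)%180-90)
    print('shift',np.round(s,1),'jaw now',round(a,1),'turn tool z',round(t,1),'tilt',np.round(R[:,2],3))
E
python3 - <<'E'
from h import *
delta([432.5,-366.5,160]);delta([432.5,-366.5,49])
E
```

```text
shift [ 327.5 -162.3   62.5] jaw now -75.6 turn tool z 0 tilt [ 0.  0. -1.]
shift [ 327.5 -162.3  173.5] jaw now -75.6 turn tool z 0 tilt [ 0.  0. -1.]
```

```bash
python3 -m crank '[[[55,-27,10,0,0,0,1],[110,-54,20,0,0,0,1],[165,-81,30,0,0,0,1],[220,-108,40,0,0,0,1],[275,-135,50,0,0,0,1],[327,-162,60,0,0,0,1],[327,-162,60,0,0,0,1]]]'
python3 - <<'E'
from h import *
f=grab('top','t1.png'); 
for d in finder.spot_point('jar_p','top')[:6]: print(round(d['p'],2),w(f,d['position']).round(1))
f=grab('scene','s1.png')
a=f['pixels'][90:290,180:380,::-1]
cv2.imwrite('pics/s1z.png',cv2.resize(a,None,fx=3,fy=3))
E
```

```text
time_s: 2.28
ee_pos: [434.2, -363.4, 161.6]
orientation: [[0.967, 0.255, -0.001], [0.255, -0.967, 0.002], [0.0, -0.002, -1.0]]
force: [-0.2, -0.7, 0.9]
gripper_width: 86.6
0.73 [434.7 317.   -2. ]
0.51 [385.2 438.6  -3.6]
0.3 [ 434.6 -550.4   -0. ]
```

View pics/s1z.png

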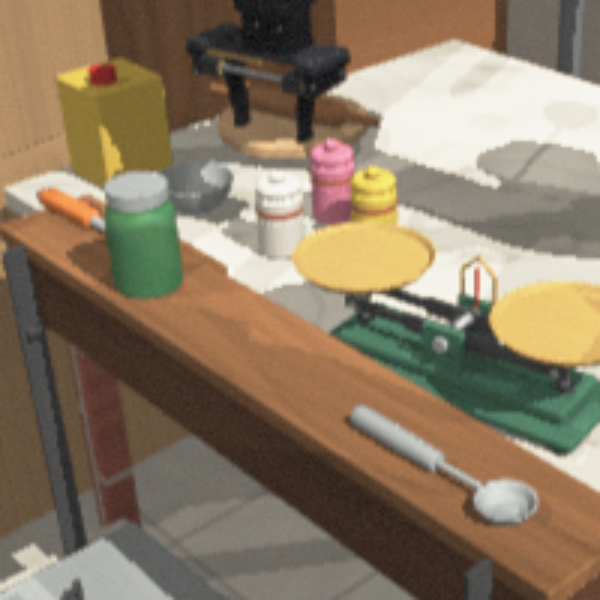

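The view shows the open gripper above the right white jar (zoomed about (272,120) over (280,215)). Going down.

```bash
python3 -m crank '[[[0,0,30,0,0,0,1],[0,0,60,0,0,0,1],[0,0,90,0,0,0,1],[0,0,113,0,0,0,1],[0,0,113,0,0,0,1],[0,0,113,0,0,0,0.5],[0,0,113,0,0,0,0],[0,0,113,0,0,0,0],[0,0,113,0,0,0,0],[0,0,113,0,0,0,0]]]'
python3 - <<'E'
from h import *
f=grab('scene','s2.png')
a=f['pixels'][90:290,180:380,::-1]
cv2.imwrite('pics/s2z.png',cv2.resize(a,None,fx=3,fy=3))
E
```

```text
time_s: 3.68
ee_pos: [432.1, -366.0, 50.3]
orientation: [[0.968, 0.249, -0.0], [0.249, -0.968, 0.001], [-0.0, -0.002, -1.0]]
force: [-2.2, 4.8, 5.9]
gripper_width: 59.3
```

View pics/s2z.png

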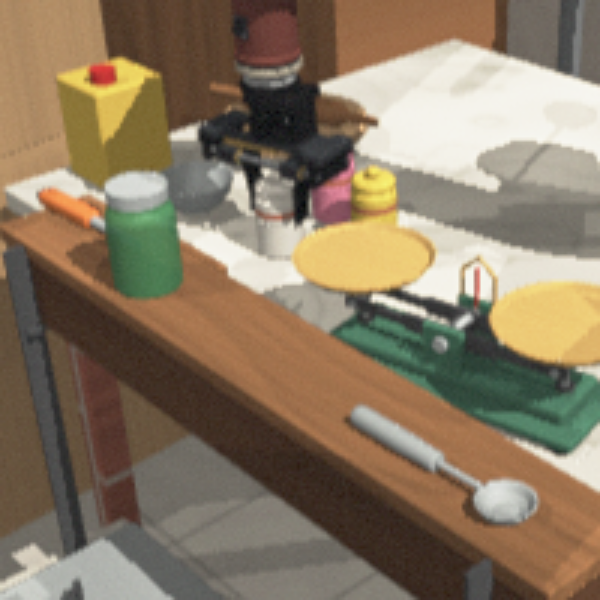

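The jar is gripped (59 mm opening). Next I'll lift it and carry it over.

```bash
python3 -m crank '[[[0,0,-15,0,0,0,0],[0,0,-50,0,0,0,0],[0,0,-90,0,0,0,0],[0,0,-130,0,0,0,0],[0,0,-155,0,0,0,0],[0,0,-155,0,0,0,0],[0,0,-155,0,0,0,0]]]'
python3 - <<'E'
from h import *
print(sensors.get_obs()['force'])
delta([511,-112,205]);delta([511,-112,175])
E
```

```text
time_s: 4.6
ee_pos: [431.4, -366.2, 203.0]
orientation: [[0.968, 0.249, -0.002], [0.249, -0.968, 0.002], [-0.001, -0.002, -1.0]]
force: [-0.2, 0.1, -6.2]
gripper_width: 59.3
[-0.19279527  0.10612551 -6.20164271]
shift [ 140.5 -226.3   -1.7] jaw now -75.6 turn tool z 0 tilt [-0.002  0.002 -1.   ]
shift [ 140.5 -226.2   28.3] jaw now -75.6 turn tool z 0 tilt [-0.002  0.002 -1.   ]
```

```bash
python3 -m crank '[[[20,-32,0,0,0,0,0],[45,-72,0,0,0,0,0],[70,-112,0,0,0,0,0],[95,-152,0,0,0,0,0],[120,-192,0,0,0,0,0],[140,-226,5,0,0,0,0],[140,-226,15,0,0,0,0],[140,-226,20,0,0,0,0],[140,-226,20,0,0,0,0]]]'
python3 - <<'E'
from h import *
f=grab('top','t3.png')
a=f['pixels'][110:290,210:440,::-1]
f=grab('scene','s3.png')
b=f['pixels'][90:290,180:440,::-1]
cv2.imwrite('pics/s3z.png',cv2.resize(b,None,fx=3,fy=3))
cv2.imwrite('pics/t3z.png',cv2.resize(a,None,fx=3,fy=3))
delta([511,-112,164])
E
```

```text
time_s: 5.72
ee_pos: [510.3, -113.8, 183.1]
orientation: [[0.969, 0.248, -0.003], [0.248, -0.969, 0.001], [-0.002, -0.001, -1.0]]
force: [1.0, -0.5, -6.1]
gripper_width: 59.3
shift [ 0.5 -2.1 20.4] jaw now -75.7 turn tool z 0 tilt [-0. -0. -1.]
```

View pics/s3z.png

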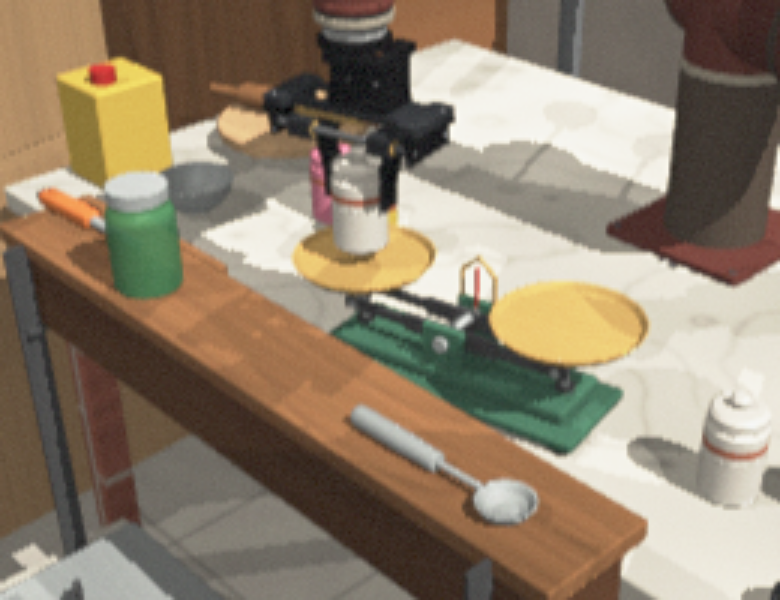

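View pics/t3z.png

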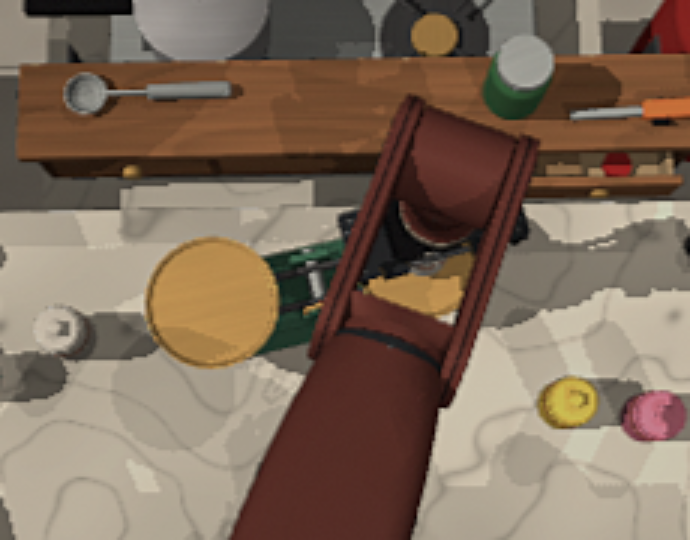

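Jar is centred above the right pan (zoomed scene (365,255)). Lowering slowly.

```bash
python3 -m crank '[[[0,-1,5,0,0,0,0],[0,-1,10,0,0,0,0],[0,-1,15,0,0,0,0],[0,-1,20,0,0,0,0],[0,-1,24,0,0,0,0],[0,-1,28,0,0,0,0],[0,-1,31,0,0,0,0],[0,-1,31,0,0,0,0]]]'
```

```text
time_s: 6.82
ee_pos: [510.9, -112.2, 153.2]
orientation: [[0.968, 0.249, -0.0], [0.249, -0.968, -0.0], [-0.0, -0.0, -1.0]]
force: [1.3, -0.4, -5.9]
gripper_width: 59.7
```

```bash
python3 -m crank '[[[0,0,2,0,0,0,0],[0,0,4,0,0,0,0],[0,0,4,0,0,0,0],[0,0,4,0,0,0,0]]]'
python3 - <<'E'
from h import *
f=grab('scene','s4.png')
b=f['pixels'][90:290,180:440,::-1]
cv2.imwrite('pics/s4z.png',cv2.resize(b,None,fx=3,fy=3))
E
```

```text
time_s: 7.32
ee_pos: [511.1, -112.3, 149.5]
orientation: [[0.968, 0.249, -0.0], [0.249, -0.968, -0.0], [-0.0, 0.0, -1.0]]
force: [0.4, 0.2, -5.7]
gripper_width: 59.4
```

View pics/s4z.png

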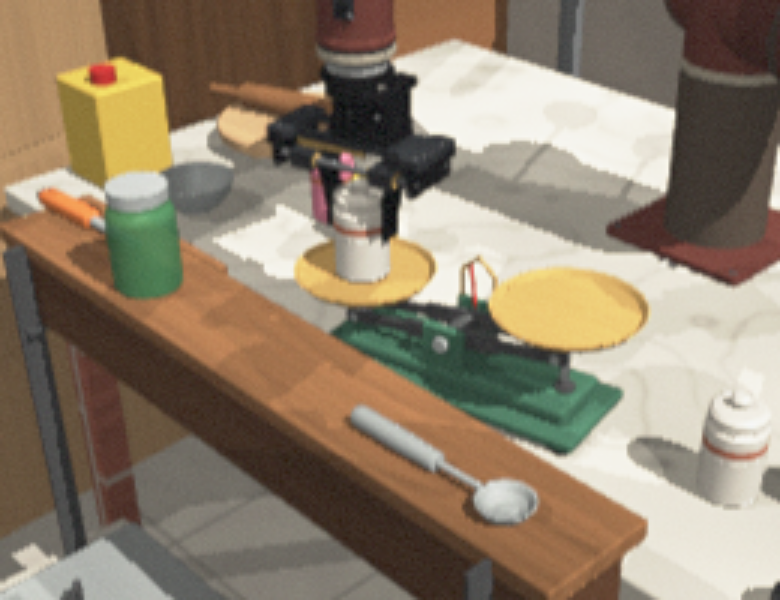

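The pan is down near its stop with the jar upright on it. Releasing.

```bash
python3 -m crank '[[[0,0,0,0,0,0,0.5],[0,0,0,0,0,0,1],[0,0,0,0,0,0,1],[0,0,-10,0,0,0,1],[0,0,-40,0,0,0,1],[0,0,-80,0,0,0,1],[0,0,-110,0,0,0,1],[0,0,-110,0,0,0,1]]]'
python3 - <<'E'
from h import *
f=grab('scene','s5.png')
b=f['pixels'][90:290,180:440,::-1]
cv2.imwrite('pics/s5z.png',cv2.resize(b,None,fx=3,fy=3))
delta([434.5,320,259],22.3);delta([434.5,320,49],22.3)
E
```

```text
time_s: 8.38
ee_pos: [513.1, -112.9, 263.8]
orientation: [[0.968, 0.249, 0.007], [0.249, -0.968, -0.003], [0.006, 0.004, -1.0]]
force: [1.2, -0.1, -0.9]
gripper_width: 87.1
shift [  32.7 -438.2    1.6] jaw now -75.6 turn tool z 82.1 tilt [ 0.004 -0.001 -1.   ]
shift [  32.1 -438.7  211.6] jaw now -75.6 turn tool z 82.1 tilt [ 0.004 -0.001 -1.   ]
```

View pics/s5z.png

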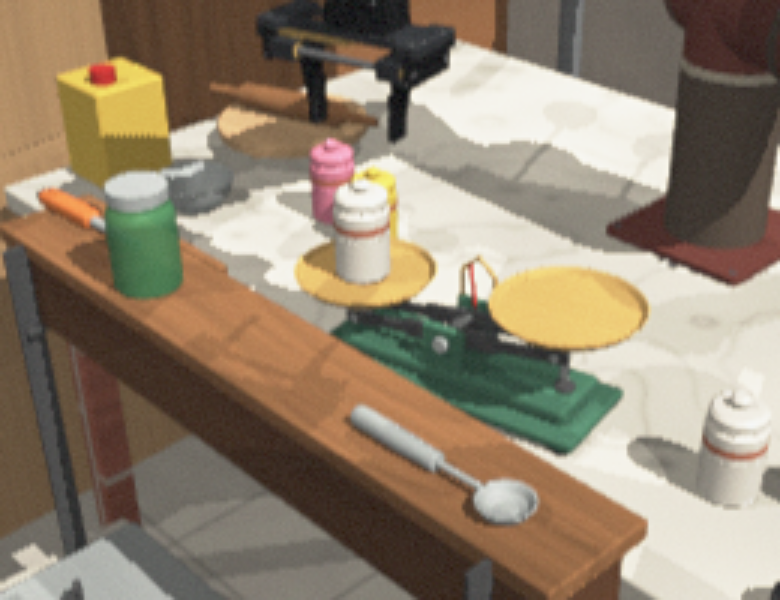

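```bash
python3 -m crank '[[[2,-30,0,0,0,-9,1],[5,-70,0,0,0,-18,1],[8,-115,0,0,0,-27,1],[11,-160,0,0,0,-37,1],[14,-205,0,0,0,-47,1],[17,-250,0,0,0,-57,1],[20,-295,0,0,0,-67,1],[23,-340,0,0,0,-77,1],[27,-385,20,0,0,-88,1],[32,-425,50,0,0,-98,1],[33,-438,70,0,0,-98,1],[33,-438,80,0,0,-98,1],[33,-438,80,0,0,-98,1]]]'
python3 - <<'E'
from h import *
f=grab('scene','s6.png')
b=f['pixels'][120:320,300:560,::-1]
cv2.imwrite('pics/s6z.png',cv2.resize(b,None,fx=3,fy=3))
f=grab('top','t6.png')
b=f['pixels'][110:290,150:410,::-1]
cv2.imwrite('pics/t6z.png',cv2.resize(b,None,fx=3,fy=3))
o=sensors.get_obs();print(o['joints'])
delta([434.5,320,49],22.3)
E
```

```text
time_s: 10.05
ee_pos: [433.2, 319.2, 178.2]
orientation: [[-0.381, 0.925, -0.002], [0.925, 0.381, -0.002], [-0.001, -0.003, -1.0]]
force: [-0.6, 0.0, 0.6]
gripper_width: 87.3
[ 4.88063442e-01  4.99923308e-02  1.79623715e+00 -1.99205612e-04
  1.29460844e+00  9.78574829e-02]
shift [4.000e-01 1.000e-01 1.311e+02] jaw now 22.4 turn tool z 0.1 tilt [ 0.001  0.    -1.   ]
```

View pics/s6z.png

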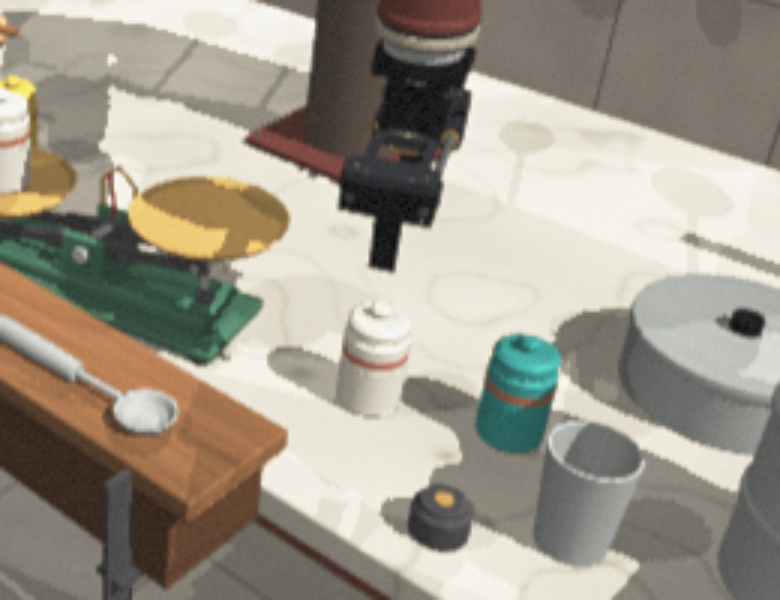

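View pics/t6z.png

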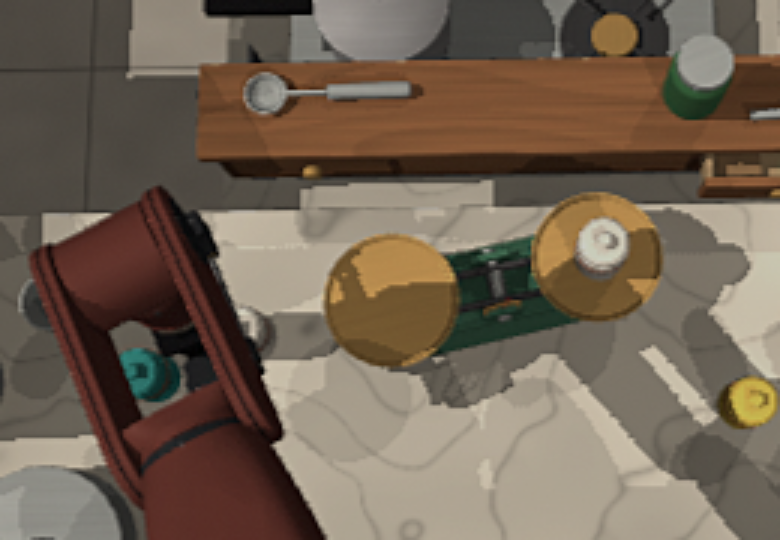

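Gripper is above the left white jar (zoomed (385,240) over (372,360)), and the jar on the right pan is well centred. Going down and gripping.

```bash
python3 -m crank '[[[0,0,40,0,0,0,1],[0,0,80,0,0,0,1],[0,0,110,0,0,0,1],[0,0,131,0,0,0,1],[0,0,131,0,0,0,1],[0,0,131,0,0,0,0.5],[0,0,131,0,0,0,0],[0,0,131,0,0,0,0],[0,0,131,0,0,0,0],[0,0,131,0,0,0,0]]]'
python3 -m crank '[[[0,0,-15,0,0,0,0],[0,0,-50,0,0,0,0],[0,0,-90,0,0,0,0],[0,0,-130,0,0,0,0],[0,0,-165,0,0,0,0],[0,0,-165,0,0,0,0],[0,0,-165,0,0,0,0]]]'
python3 - <<'E'
from h import *
delta([460.5,135,214])
f=grab('top','t7.png');
for d in finder.spot_point('pan_left_floor','top')[:2]: print(round(d['p'],2),w(f,d['position']).round(1))
f=grab('scene','s7.png')
for d in finder.spot_point('pan_left_floor','scene')[:2]: print(round(d['p'],2),w(f,d['position']).round(1))
E
```

```text
time_s: 11.4
ee_pos: [434.1, 320.4, 49.3]
orientation: [[-0.382, 0.924, 0.0], [0.924, 0.382, 0.0], [-0.0, 0.0, -1.0]]
force: [-2.1, -1.7, 6.1]
gripper_width: 59.4
time_s: 12.28
ee_pos: [433.0, 319.8, 211.9]
orientation: [[-0.382, 0.924, -0.002], [0.924, 0.382, -0.001], [-0.0, -0.002, -1.0]]
force: [-0.5, 0.2, -3.9]
gripper_width: 59.0
shift [-181.3  -45.1   -2. ] jaw now 22.4 turn tool z 0 tilt [-0.002 -0.001 -1.   ]
0.76 [457.3 133.2 127.6]
```

```bash
python3 -m crank '[[[-25,-6,0,0,0,0,0],[-65,-16,0,0,0,0,0],[-105,-26,0,0,0,0,0],[-145,-36,0,0,0,0,0],[-172,-43,0,0,0,0,0],[-181,-45,5,0,0,0,0],[-181,-45,13,0,0,0,0],[-181,-45,18,0,0,0,0],[-181,-45,23,0,0,0,0],[-181,-45,27,0,0,0,0],[-181,-45,27,0,0,0,0]]]'
python3 - <<'E'
from h import *
f=grab('scene','s8.png')
b=f['pixels'][90:290,220:480,::-1]
cv2.imwrite('pics/s8z.png',cv2.resize(b,None,fx=3,fy=3))
E
```

```text
time_s: 13.85
ee_pos: [461.1, 136.0, 186.1]
orientation: [[-0.382, 0.924, -0.001], [0.924, 0.382, -0.0], [0.0, -0.001, -1.0]]
force: [-0.1, -0.2, -3.0]
gripper_width: 59.7
```

View pics/s8z.png

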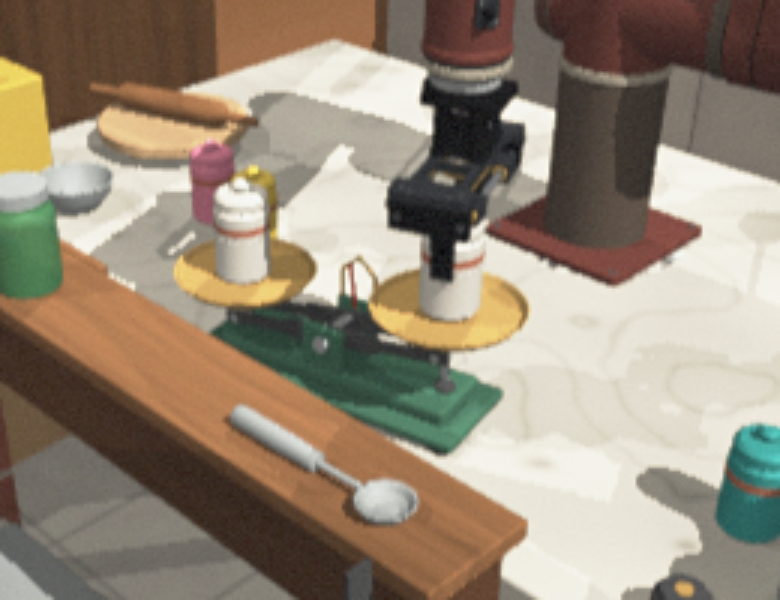

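```bash
python3 -m crank '[[[0,0,2,0,0,0,0],[0,0,4,0,0,0,0],[0,0,6,0,0,0,0],[0,0,6,0,0,0,0]]]'
```

```text
time_s: 14.4
ee_pos: [461.5, 135.8, 180.9]
orientation: [[-0.381, 0.924, 0.0], [0.924, 0.381, 0.0], [-0.0, 0.0, -1.0]]
force: [-0.3, 0.3, -0.6]
gripper_width: 59.2
```

```bash
python3 -m crank '[[[0,0,0.5,0,0,0,0.4],[0,0,0.5,0,0,0,1],[0,0,0.5,0,0,0,1],[0,0,0,0,0,0,1],[0,0,-20,0,0,0,1],[0,0,-55,0,0,0,1],[0,0,-90,0,0,0,1],[0,0,-95,0,0,0,1],[0,0,-95,0,0,0,1],[0,0,-95,0,0,0,1],[0,0,-95,0,0,0,1],[0,0,-95,0,0,0,1]]]'
python3 - <<'E'
from h import *
f=grab('scene','s9.png')
b=f['pixels'][90:290,220:480,::-1]
cv2.imwrite('pics/s9z.png',cv2.resize(b,None,fx=3,fy=3))
E
```

```text
time_s: 15.9
ee_pos: [461.0, 135.7, 274.8]
orientation: [[-0.382, 0.924, -0.001], [0.924, 0.382, -0.0], [0.0, -0.001, -1.0]]
force: [0.3, -0.5, -0.3]
gripper_width: 86.9
```

View pics/s9z.png

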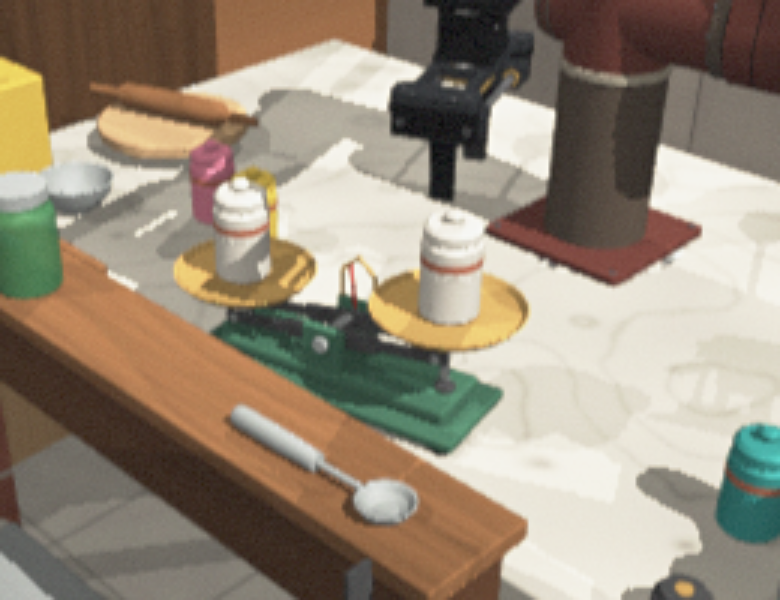

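```bash
python3 -m crank '[[[0,0,-20,0,0,0,1],[0,0,-20,0,0,0,1],[0,0,-20,0,0,0,1],[0,0,-20,0,0,0,1]]]'
python3 - <<'E'
from h import *
for n in ['scene','top']:
  f=grab(n,n+'10.png')
  for l in ['pan_left_floor','pan_right_floor','jar_p','plank_mid']:
    for d in finder.spot_point(l,n)[:6]:
        P=w(f,d['position'])
        if d['p']>.3: print(n,l,round(d['p'],2),P.round(1),px(f,P).round())
delta([511,-112,295],14.4+90)
E
```

```text
time_s: 16.45
ee_pos: [461.0, 135.7, 294.7]
orientation: [[-0.381, 0.924, -0.001], [0.924, 0.381, -0.0], [0.0, -0.001, -1.0]]
force: [0.6, -0.2, 0.2]
gripper_width: 87.2
scene pan_left_floor 0.62 [461.1 136.  135.2] [370. 193.]
scene pan_right_floor 0.77 [ 510.7 -108.   101.5] [302. 180.]
scene jar_p 0.94 [ 511.9 -107.7   99.7] [302. 181.]
scene jar_p 0.82 [ 320.1 -392.5    0.9] [291. 162.]
scene jar_p 0.82 [385.6 440.3  -1.1] [469. 266.]
scene jar_p 0.65 [ 338.5 -289.6    3.6] [305. 171.]
scene plank_mid 0.75 [699.2 -48.9 118. ] [267. 204.]
top pan_left_floor 0.86 [460.9 132.3 131.4] [280. 209.]
top pan_right_floor 0.65 [ 508.9 -108.9   98.9] [348. 196.]
top jar_p 0.76 [383.4 435.3  -2. ] [203. 236.]
top jar_p 0.75 [ 321.9 -393.5   -1.9] [424. 249.]
top jar_p 0.7 [ 510.5 -114.6  100.1] [350. 195.]
top jar_p 0.65 [ 337.2 -294.    -1.6] [397. 245.]
top plank_mid 0.86 [695.  -50.5 116.8] [331. 145.]
top plank_mid 0.68 [ 435.6 -551.9    1.9] [464. 218.]
shift [-247.9  -48.6    0.6] jaw now 22.4 turn tool z -82.0 tilt [ 0. -0. -1.]
```

Right pan is at about 100 mm and the left at about 133 mm, so the beam is on its stop with the right jar heavier. The wrist readings agree: about 5.5 N against 3.5 N. I'll go back for the right jar.

```bash
python3 -m crank '[[[-30,-6,0,0,0,0,1],[-75,-15,0,0,0,0,1],[-120,-24,0,0,0,0,1],[-165,-32,0,0,0,0,1],[-210,-41,0,0,0,0,1],[-240,-47,0,0,0,0,1],[-248,-49,10,0,0,0,1],[-248,-49,30,0,0,0,1],[-248,-49,40,0,0,0,1],[-248,-49,40,0,0,0,1]]]'
python3 - <<'E'
from h import *
delta([511,-112,149])
f=grab('scene','s11.png')
b=f['pixels'][90:290,180:440,::-1]
cv2.imwrite('pics/s11z.png',cv2.resize(b,None,fx=3,fy=3))
E
```

```text
time_s: 18.2
ee_pos: [509.8, -110.8, 253.9]
orientation: [[-0.383, 0.924, -0.003], [0.924, 0.383, 0.001], [0.002, -0.002, -1.0]]
force: [0.0, -0.4, 1.1]
gripper_width: 87.0
shift [ -1.8   0.9 104.9] jaw now 22.5 turn tool z 0 tilt [-0.003  0.001 -1.   ]
```

View pics/s11z.png

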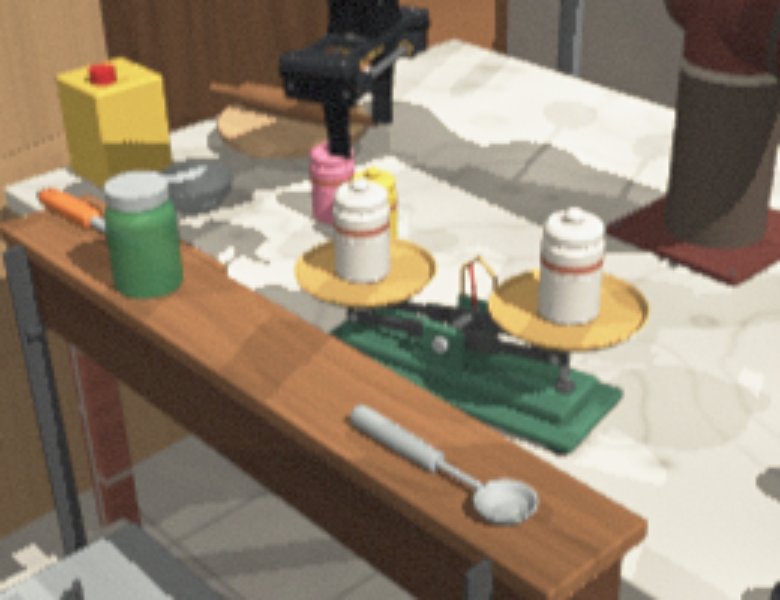

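Gripper is aligned over the right jar (zoomed (365,80) over (362,235)). Going down and gripping.

```bash
python3 -m crank '[[[-1,0,30,0,0,0,1],[-1,0,60,0,0,0,1],[-1,0,85,0,0,0,1],[-1,0,100,0,0,0,1],[-1,0,105,0,0,0,1],[-1,0,105,0,0,0,1],[-1,0,105,0,0,0,0.5],[-1,0,105,0,0,0,0],[-1,0,105,0,0,0,0],[-1,0,105,0,0,0,0],[-1,0,105,0,0,0,0]]]'
python3 -m crank '[[[0,0,-4,0,0,0,0],[0,0,-8,0,0,0,0],[0,0,-12,0,0,0,0],[0,0,-16,0,0,0,0],[0,0,-20,0,0,0,0],[0,0,-24,0,0,0,0],[0,0,-28,0,0,0,0],[0,0,-32,0,0,0,0],[0,0,-40,0,0,0,0],[0,0,-50,0,0,0,0],[0,0,-58,0,0,0,0],[0,0,-58,0,0,0,0]]]'
python3 - <<'E'
from h import *
delta([696,-47,206],22.4)
f=grab('scene','s12.png')
b=f['pixels'][90:290,180:440,::-1]
cv2.imwrite('pics/s12z.png',cv2.resize(b,None,fx=3,fy=3))
E
```

```text
time_s: 19.62
ee_pos: [511.9, -113.1, 151.2]
orientation: [[-0.381, 0.924, 0.002], [0.924, 0.381, -0.0], [-0.001, 0.002, -1.0]]
force: [2.7, 0.7, 2.0]
gripper_width: 59.3
time_s: 21.12
ee_pos: [511.8, -113.4, 209.7]
orientation: [[-0.382, 0.924, 0.002], [0.924, 0.382, -0.001], [-0.002, 0.002, -1.0]]
force: [0.3, -0.2, -6.5]
gripper_width: 59.2
shift [ -8.9 195.6   4.1] jaw now 22.4 turn tool z 0.0 tilt [ 0.002 -0.001 -1.   ]
```

View pics/s12z.png

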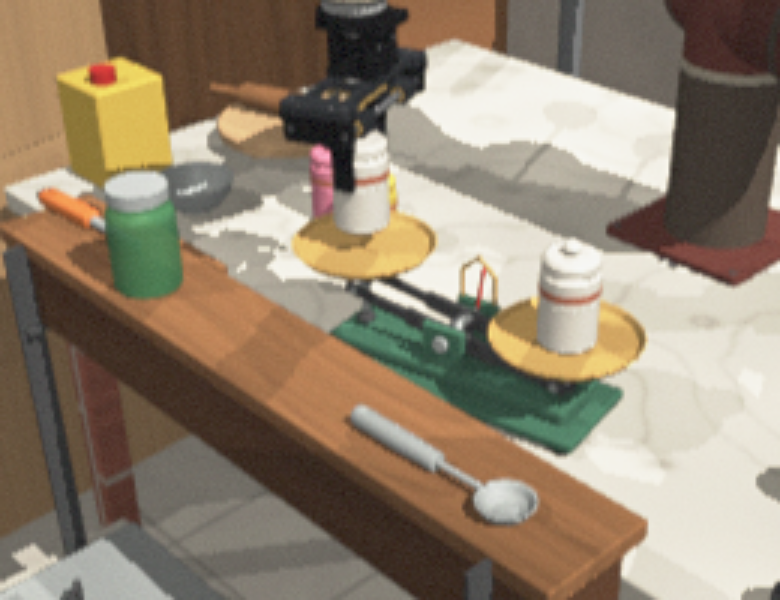

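Left jar rode its pan down upright, heavy jar is held. Carrying it to the plank.

```bash
python3 -m crank '[[[-1,20,-5,0,0,0,0],[-3,55,-5,0,0,0,0],[-5,95,-5,0,0,0,0],[-7,135,-5,0,0,0,0],[-8,170,-5,0,0,0,0],[-9,190,-5,0,0,0,0],[-9,196,0,0,0,0,0],[-9,196,12,0,0,0,0],[-9,196,20,0,0,0,0],[-9,196,25,0,0,0,0],[-9,196,25,0,0,0,0]]]'
python3 - <<'E'
from h import *
f=grab('scene','s13.png')
b=f['pixels'][70:270,180:440,::-1]
cv2.imwrite('pics/s13z.png',cv2.resize(b,None,fx=3,fy=3))
E
```

```text
time_s: 22.55
ee_pos: [695.0, -46.9, 183.0]
orientation: [[-0.381, 0.925, -0.001], [0.925, 0.381, 0.0], [0.001, -0.001, -1.0]]
force: [-0.0, -0.9, -5.3]
gripper_width: 59.3
```

View pics/s13z.png

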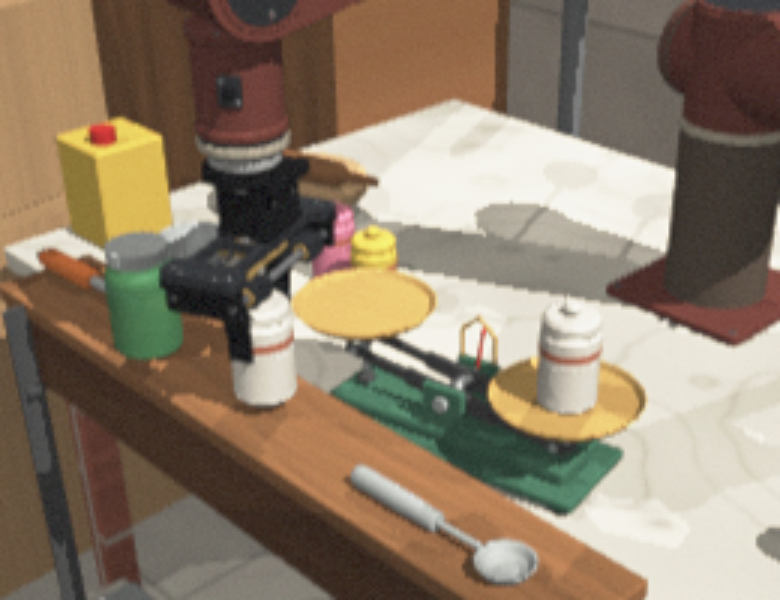

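Jar hangs over the plank's middle (zoomed (265,395)), clear of the green jar. Lowering slowly.

```bash
python3 -m crank '[[[0,0,4,0,0,0,0],[0,0,8,0,0,0,0],[0,0,11,0,0,0,0],[0,0,13,0,0,0,0],[0,0,13,0,0,0,0],[0,0,13,0,0,0,0]]]'
```

```text
time_s: 23.35
ee_pos: [695.8, -46.7, 170.7]
orientation: [[-0.382, 0.924, 0.0], [0.924, 0.382, -0.0], [-0.0, 0.0, -1.0]]
force: [-0.5, 0.2, -5.7]
gripper_width: 59.5
```

```bash
python3 -m crank '[[[0,0,1,0,0,0,0],[0,0,2,0,0,0,0],[0,0,3,0,0,0,0],[0,0,3,0,0,0,0],[0,0,3,0,0,0,0]]]'
```

```text
time_s: 23.98
ee_pos: [695.8, -46.7, 168.0]
orientation: [[-0.382, 0.924, 0.0], [0.924, 0.382, -0.0], [-0.0, 0.0, -1.0]]
force: [-1.4, -0.7, -2.2]
gripper_width: 59.6
```

Contact is starting (-5.7 → -2.2 N).

```bash
python3 -m crank '[[[0,0,0.5,0,0,0,0],[0,0,1,0,0,0,0],[0,0,1,0,0,0,0]]]'
python3 -m crank '[[[0,0,0,0,0,0,0.4],[0,0,0,0,0,0,1],[0,0,0,0,0,0,1],[0,0,0,0,0,0,1],[0,0,-15,0,0,0,1],[0,0,-50,0,0,0,1],[0,0,-90,0,0,0,1],[0,0,-130,0,0,0,1],[0,0,-150,0,0,0,1],[0,0,-150,0,0,0,1]]]'
python3 - <<'E'
from h import *
f=grab('scene','s14.png')
b=f['pixels'][70:270,180:440,::-1]
cv2.imwrite('pics/s14z.png',cv2.resize(b,None,fx=3,fy=3))
for l in ['jar_p','plank_mid','pan_left_floor','green_jar','spoon','drawer_front','weight_500','katori','tumbler']:
    for d in finder.spot_point(l,'scene')[:6]:
        P=w(f,d['position'])
        if d['p']>.4: print(l,round(d['p'],2),P.round(1))
E
```

```text
time_s: 24.35
ee_pos: [695.9, -46.8, 168.0]
orientation: [[-0.382, 0.924, 0.001], [0.924, 0.382, -0.0], [-0.001, 0.001, -1.0]]
force: [-3.0, 0.6, 5.6]
gripper_width: 59.4
time_s: 25.6
ee_pos: [696.5, -46.8, 318.9]
orientation: [[-0.382, 0.924, 0.004], [0.924, 0.382, -0.001], [-0.002, 0.003, -1.0]]
force: [-0.3, 1.0, -1.0]
gripper_width: 86.6
jar_p 0.96 [461.2 133.7 103.9]
jar_p 0.76 [697.4 -45.2 114.7]
jar_p 0.61 [ 322.9 -395.3    2.4]
jar_p 0.56 [382.8 438.6   2.9]
jar_p 0.48 [ 340.5 -288.1    0.8]
plank_mid 0.59 [699.2 -50.1 119.9]
plank_mid 0.51 [ 511.2 -109.2  136.3]
pan_left_floor 0.91 [461.4 133.2 103.6]
pan_left_floor 0.58 [539.6 459.1   1.5]
green_jar 0.81 [ 713.7 -229.4  117.2]
spoon 0.94 [712.3 212.9 115.8]
weight_500 0.56 [ 5.408e+02  4.601e+02 -5.000e-01]
katori 0.83 [ 440.4 -544.2    1.9]
tumbler 0.86 [ 4.702e+02  5.441e+02 -2.000e-01]
```

View pics/s14z.png

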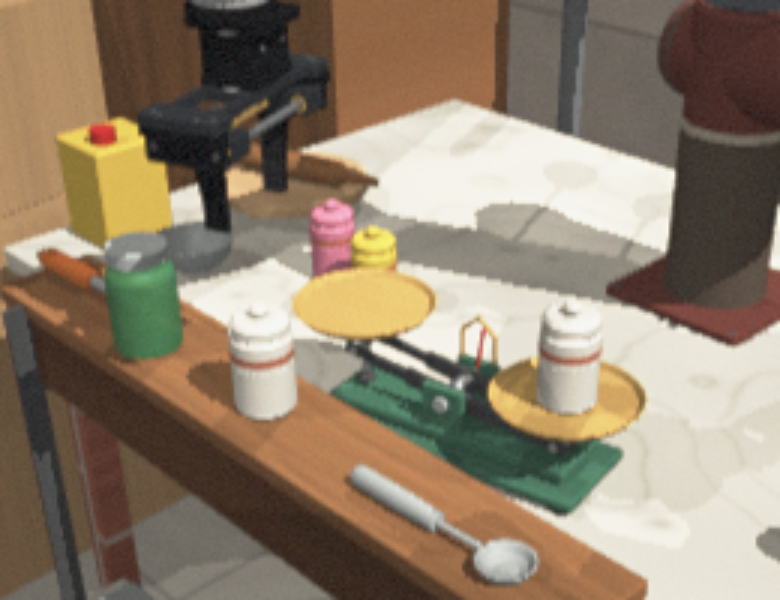

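Heavier jar stands upright mid-plank (zoomed (264,410)), the lighter one on the left pan (570,405). Everything else is in place.

```bash
python3 -m crank '[[[0,0,0,0,0,0,1],[0,0,0,0,0,0,1],[0,0,0,0,0,0,1]]]'; python3 -c "
from station import close_job
print(close_job())"
```

```text
time_s: 26.48
ee_pos: [695.7, -46.7, 316.6]
orientation: [[-0.382, 0.924, 0.0], [0.924, 0.382, -0.0], [-0.0, 0.0, -1.0]]
force: [-0.3, -0.1, 0.3]
gripper_width: 87.1
the job is handed in; nothing more can be done
None
```

The job is handed in at about 26 s of the 59 s allowed. By my last checks it meets the conditions, but the hand-in reports no verdict.

- **Weighing:** I stood the right-hand white jar on the right pan and the left-hand one on the left pan, then let go of both. The right pan stayed down on its stop, at about 100 mm against about 133 mm on the left. The wrist force agreed, at about 6 N held for the right jar and 4 N for the left.
- **Heavier jar:** I moved the right-hand jar to the plank. The last picture shows it upright there, found at about (697, -45, 115) mm, within about 5 mm of where I found the plank's middle.
- **Lighter jar:** It stands upright on the left pan, found within about 1 mm of the pan's centre.
- **Other things:** The green jar, spoon, tumbler, katori and 500 g weight were found within about 5 mm of where they started. The 200 g weight, lighter and drawer were not located in the last check. The lighter looked undisturbed in the picture, and the arm never went near the drawer.
- **Robot:** The gripper is open about 90 mm above the jar on the plank, with wrist force near zero.

No check failed. The only disagreement was a second, lower-confidence report of the plank's middle, which was really the right pan.

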